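# Pin the vial blocks to the shaker

## Robot

A 7-joint arm with a two-finger parallel gripper is mounted at the origin on the work surface. World frame = base frame: x ahead of the robot, y to its left, z up, the work surface at z = 0. Lengths are in m, angles in rad, forces in N, time in s.
With the tool pointing down it reaches from about 0.35 to 0.9 m from the base axis. Payload 8.1 kg.
Tool frame: the origin (TCP) lies on the front face of the gripper's body, between the roots of the fingers; the fingertips stand 66 mm ahead of it and the grasp point (between the pads) lies 47 mm ahead of it (env.finger_overhang is the z of the fingertips in the tool frame, in m); z points along the fingers, x is the direction in which the jaws open and shut, and the axes are right-handed (so a half turn about z gives the same grasp; the last joint's range is limited). The gripper opens to 92 mm and grips with 3 to 60 N. Pads are 19 mm wide; open, the fingers measure 130 mm over their backs; the gripper's body (75 mm by 190 mm) begins 47 mm behind the grasp point.
Start: joints at [1.081, 0.434, 0.025, 1.573, -0.012, 1.134, -0.075], TCP at [0.236, -0.579, 0.292] pointing down, gripper open.
Joint ranges: [-2.62, 2.62], [-0.44, 2.09], [-1.27, 1.32], [0.08, 2.57], [-1.32, 4.46], [0.12, 2], [-2.74, 2.74]. Speed limits (rad/s): [2.22, 2.22, 3.01, 3.01, 3.14, 3.14, 3.14].

## Interface

Orientations are given as a rotation vector (axis times angle).
In Python, from plant import env gives the robot as it stands.
- The arm moves only by the shell command python3 -m inch 'ROWS' [OPENING] [FORCE]. ROWS is JSON, a list of rows, each a list of 6 numbers: the shift along the tool's x, y, z in mm, then the turn, a rotation vector about the tool's x, y, z in rad. In form: [[x, y, z, rx, ry, rz], ...]. A call has 1 to 20 rows; each row is the pose to reach, as a shift and turn from the pose commanded when the call began, along the tool's axes at that moment; what a row does not reach only later rows make up. A row lasts 1/10 s, in which the tool goes at most 50 mm and 8.59 degrees, less where a joint would pass 70% of its speed; a pose out of reach is approached as far as the arm can. A call with a gripper value outside its range is refused whole. OPENING is the gripper command: -1 is shut, 1 is fully open, values between are in proportion, set as the call begins (- or left out, the last holds). The fingers move at their own pace and stop on an object; FORCE is the grip in N (left out, the last holds). Time passes only in rows, so rows that repeat a pose let the fingers close. It gives the time, the measured TCP pose, the force and the opening at its end, in the units of the state.
- env.sense(): the state, without advancing time (a new reading comes with each control period).
- env.capture(name): name is "side" or "top" or "wrist"; returns the picture (400x640x3 uint8, red, green, blue); there is no depth.
- env.calibration(name): a dict with "mtx" (3x3 intrinsics, pixels), "cam_to_world" (4x4, takes a point from camera to world coordinates). Camera axes: x right, y up, looking along -z (the intrinsics and any distortion apply to the point x, -y, -z); pixel columns grow to the right and rows downward; lengths in m; the calibration is good to about 2 mm. A picture is of the moment at which its call begins: read the wrist's pose just before it. calibration takes no time and is no camera call; for the wrist camera it gives the pose at the moment of the call.
- env.close_job(): hands the job in, once; it reports no verdict.
The state is a dict: "time": time; "q": joint angles; "joint_vel": joint speeds; "joint_efforts": joint torques, N m; "eef_pos": TCP position; "orientation": TCP orientation; "contact_force": force on the tool from outside, world axes, zero at the start; "torque": the same for the moment, N m; "gripper_width": opening from 0.0 (shut) to 1.0 (fully open).
Only numpy, scipy, OpenCV 4.12 (cv2) and the standard library are available. Lean on these libraries where they do the work, as an engineer would, in place of code of your own. Each camera call takes 0.05 s, during which the arm holds its last target. There are 200 camera calls.

## Task

Two vial blocks are stacked on the shaker. Take the long steel rod from its stand (the longer of the two rods, it stands higher), push it upright down through the centre holes of both blocks into the shaker's socket, keeping it in the gripper until its collar rests on the upper block, then let go. Leave the blocks stacked squarely over the middle of the shaker.

Things in the scene. Friction and masses are not known exactly. Their poses are not given: they have to be found in the camera images.
- long_rod: Upright rod, 150 mm long, in a fixed grey stand 50 mm high (socket 40 deep, 19 wide). From the foot: steel shaft 14 mm thick, 90 long, tip tapered to 8; collar 44 wide at 90 to 96; round white handle 24 wide at 96 to 150, gripped from above. Origin: centre of the foot, z up along it. 0.16 kg. A like rod only 112 mm long, unlisted, in its own stand 100 mm or more away, is too short.
- upper_block: Upper of two stacked loose white plastic vial blocks, 120 x 120 x 30 mm, 0.4 kg, with a 28 mm through hole at its centre, its mouth flared to 36 mm. Four black vial caps near the corners stand 8 mm proud of its top. Origin: centre of its underside, z up, sides along x and y. A similar block lying alone on the bench is a spare.
- lower_block: Lower vial block, loose, same size and hole, no caps, on the shaker platform under the upper block; the holes line up within about 3 mm. Origin: centre of its underside, z up, sides along x and y.
- shaker: Low orbital shaker, fixed, 200 x 200 x 65 mm high, flat grey platform with an upright socket 28 mm wide, 40 deep at its centre. Origin: centre of its underside, z up, sides along x and y. With the rod home its foot is 35 mm above this origin, its collar resting on the upper block, whose top is 125 mm above this origin.
Mind the look-alikes: they are no part of the job. What is shaped like the long_rod but brown, orange or purple is not meant.

How it is judged:
By the outcome, as a careful person would: the job done as asked, in the order asked, and still so for the second after the job is handed in, with the robot touching nothing.
It also fails if it takes over 42 s, if anything falls off the work surface, if the arm or the gripper's body presses on something with over 40 N, if the wrist force passes 120 N, or if a joint passes its speed limit or range.

## Working session

There is one attempt and no reset: what is moved stays moved. The work goes in short steps, Python scripts to look and compute and a shell command to move; the robot and the scene stay as the last step left them, time stands still between calls to the robot, and variables do not carry over. Pictures are saved under pics/ and viewed, on a budget of 10 in all, crops included, one or two more only if the job needs it, and the job is handed in when it is done.

```bash
ls; mkdir -p pics; python3 - <<'E'
from plant import env
import cv2,numpy as np
s=env.sense();print({k:np.round(v,3) for k,v in s.items()})
for n in("top","side"):
    c=env.calibration(n);print(n,c)
    cv2.imwrite(f"pics/{n}0.png",env.capture(n)[:,:,::-1])
E
```

```text
pics
{'time': np.float64(0.0), 'q': array([ 1.081,  0.435,  0.025,  1.574, -0.012,  1.134, -0.075]), 'joint_vel': array([ 0.002, -0.001,  0.001, -0.001, -0.001,  0.001, -0.002]), 'joint_efforts': array([-0.0000e+00, -6.6786e+01,  9.8500e-01, -3.1447e+01, -6.1000e-02,
        4.3000e-02,  0.0000e+00]), 'eef_pos': array([ 0.236, -0.578,  0.291]), 'orientation': array([-2.606e+00,  1.753e+00,  2.000e-03]), 'contact_force': array([-0.065, -0.977, -0.202]), 'torque': array([-0.042, -0.045,  0.023]), 'gripper_width': np.float64(1.003)}
top {'mtx': array([[486.22931749,   0.        , 315.5553226 ],
       [  0.        , 486.22931749, 201.46284287],
       [  0.        ,   0.        ,   1.        ]]), 'cam_to_world': array([[ 0.0208947 ,  0.98567414, -0.16736158,  0.31132954],
       [-0.99978078,  0.02037547, -0.00481922, -0.02754531],
       [-0.00134011,  0.16742559,  0.9858838 ,  1.19443309],
       [ 0.        ,  0.        ,  0.        ,  1.        ]])}
side {'mtx': array([[361.58857063,   0.        , 318.32724805],
       [  0.        , 361.58857063, 201.33550608],
       [  0.        ,   0.        ,   1.        ]]), 'cam_to_world': array([[ 0.79012972,  0.4677656 , -0.39609389,  0.18969055],
       [-0.61280287,  0.61650568, -0.4943616 , -0.39067882],
       [ 0.01294879,  0.63333726,  0.77376756,  0.68380179],
       [ 0.        ,  0.        ,  0.        ,  1.        ]])}
```

View pics/top0.png

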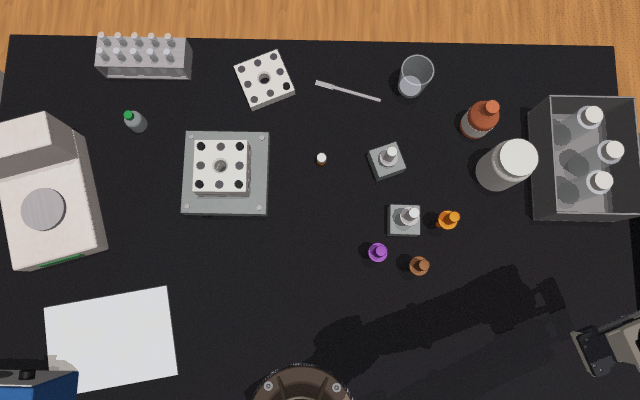

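View pics/side0.png

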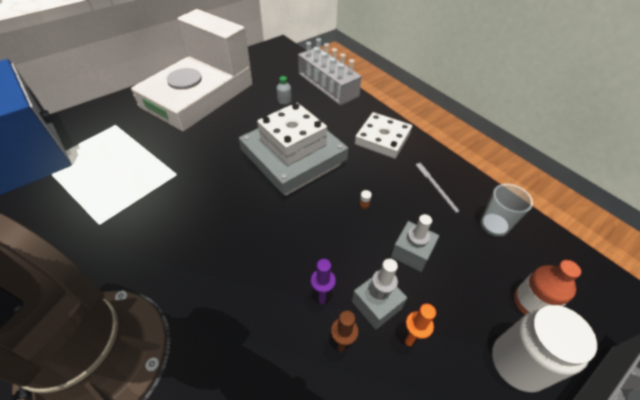

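The top view shows the stack at about (220,166), the shaker at (226,172), the rods in stands at about (388,158) and (405,217), and the spare block at (264,79). In the side view the handles are at (425,222) and (388,268). Next I'll measure both views.

```bash
cat > h.py <<'E'
import cv2,numpy as np
from plant import env
def ray(cal,u,v):
    K=cal["mtx"];T=np.array(cal["cam_to_world"])
    d=np.array([(u-K[0,2])/K[0,0],-(v-K[1,2])/K[1,1],-1.]);d=T[:3,:3]@d
    return T[:3,3],d/np.linalg.norm(d)
def onz(cal,u,v,z):
    o,d=ray(cal,u,v);return o+d*(z-o[2])/d[2]
def proj(cal,p):
    T=np.array(cal["cam_to_world"]);c=T[:3,:3].T@(np.array(p)-T[:3,3]);K=cal["mtx"]
    return K[0,0]*c[0]/-c[2]+K[0,2],K[1,1]*-c[1]/-c[2]+K[1,2]
def tri(r1,r2):
    (o1,d1),(o2,d2)=r1,r2
    A=np.stack([d1,-d2],1);t=np.linalg.lstsq(A,o2-o1,rcond=None)[0]
    p,q=o1+t[0]*d1,o2+t[1]*d2;return (p+q)/2,np.linalg.norm(p-q)
E
python3 - <<'E'
import cv2,numpy as np
t=cv2.imread("pics/top0.png");s=cv2.imread("pics/side0.png")
def c(i,x,y,w,h,k):return cv2.resize(i[y:y+h,x:x+w],None,fx=k,fy=k,interpolation=cv2.INTER_CUBIC)
a=np.hstack([c(t,175,125,100,100,4),c(t,360,135,80,110,4)[:400]])
b=np.hstack([c(s,235,95,120,100,2),c(s,340,200,120,130,3)[:,:][:390]][1:]+[np.zeros((390,0,3),np.uint8)])
m=np.zeros((400,400+320,3),np.uint8);m[:400,:720]=a
cv2.imwrite("pics/c1.png",m)
cv2.imwrite("pics/c2.png",np.hstack([c(s,345,205,100,120,4),c(s,235,95,120,120,3)[:360].repeat(1,0) if 0 else cv2.copyMakeBorder(c(s,235,95,120,120,3),0,120,0,0,cv2.BORDER_CONSTANT)]))
E
```

```text
(no output)
```

View pics/c1.png

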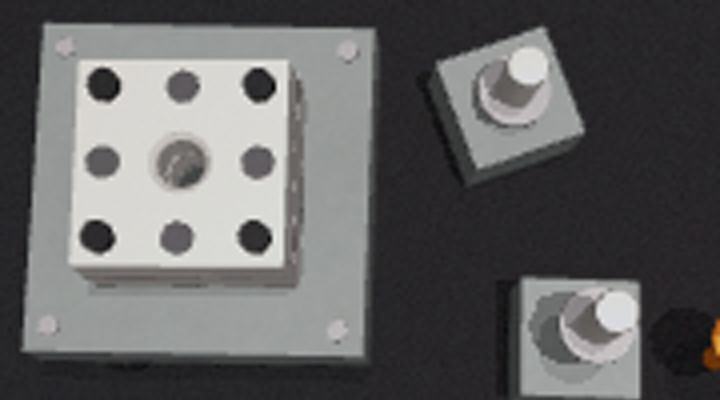

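View pics/c2.png

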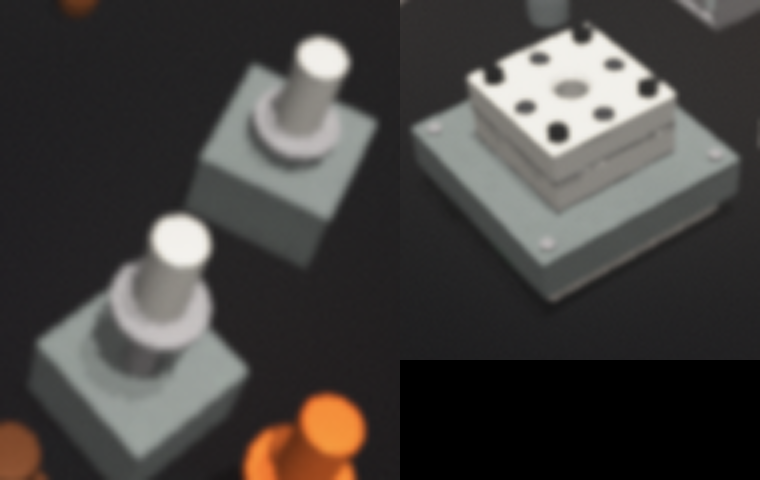

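The crops show the long rod in the nearer stand: its collar is well above the stand, and its handle top is at top px (414,212.8) and side px (390,265.2). The flared mouth of the hole is at top px (220.2,165.5).

```bash
python3 - <<'E'
from h import *
np.set_printoptions(precision=4,suppress=True)
T=env.calibration("top");S=env.calibration("side")
P=lambda x,y:(175+x/4-.4,125+y/4-.4)
t=(360+216/4-.4,135+311/4-.4);s=(345+180/4-.4,205+241/4-.4)
print("long top tri",tri(ray(T,*t),ray(S,*s)),onz(T,*t,.16),onz(S,*s,.16))
t=(360+129/4-.4,135+66/4-.4);s=(345+322/4-.4,205+59/4-.4)
print("short",tri(ray(T,*t),ray(S,*s)))
print("hole top",onz(T,*P(181,162),.125), "side",onz(S,235+571/3-.4,95+90/3-.4,.125))
b=[onz(T,*P(*p),.125) for p in [(78,60),(290,60),(285,268),(70,268)]]
print("block c",np.mean(b,0),"ang",[np.arctan2(*(b[(i+1)%4]-b[i])[[1,0]])for i in range(4)],[np.linalg.norm(b[(i+1)%4]-b[i])for i in range(4)])
c=[onz(T,*P(*p),.133) for p in [(104,85),(259,85),(255,237),(97,236)]];print("caps c",np.mean(c,0))
k=[onz(T,*P(*p),.065) for p in [(44,23),(376,29),(366,358),(23,352)]]
print("shaker",np.mean(k,0),[np.linalg.norm(k[(i+1)%4]-k[i])for i in range(4)],[np.arctan2(*(k[(i+1)%4]-k[i])[[1,0]])for i in range(4)])
# stand (long): corners visible at z .05
P2=lambda x,y:(360+(x-400)/4-.4,135+y/4-.4)
a=[onz(T,*P2(*p),.05) for p in [(522,279),(640,281),(640,397),(521,397)]]
print("stand",np.mean(a,0))
# side view of shaker corners
k=[onz(S,235+(x-400)/3-.4,95+y/3-.4,.065) for x,y in [(413,130),(545,262),(740,160)]];print("shaker side",(k[0]+k[2])/2)
from scipy.spatial.transform import Rotation as R
st=env.sense();print(R.from_rotvec(st["orientation"]).as_matrix(),st["eef_pos"])
E
```

```text
long top tri (array([ 0.4675, -0.2335,  0.1614]), np.float64(0.0004483290597588685)) [ 0.4676 -0.2337  0.16  ] [ 0.4685 -0.2332  0.16  ]
short (array([ 0.6127, -0.1933,  0.1243]), np.float64(0.00023245330771083886))
hole top [0.5718 0.1957 0.125 ] side [0.8301 0.0002 0.125 ]
block c [0.5711 0.1958 0.125 ] ang [np.float64(-1.5503069599062138), np.float64(-3.1203118721920795), np.float64(1.5914369230729193), np.float64(0.025619799735789997)] [np.float64(0.12091639505112907), np.float64(0.1207074470854815), np.float64(0.12039254594181158), np.float64(0.12072720502234492)]
caps c [0.5708 0.1953 0.133 ]
shaker [0.5707 0.1947 0.065 ] [np.float64(0.20073693212464888), np.float64(0.20062028901983361), np.float64(0.20144905604489208), np.float64(0.2008910871755934)] [np.float64(-1.5691072016048258), np.float64(-3.1337666776794837), np.float64(1.5738451257074073), np.float64(0.004273769004530975)]
stand [ 0.4674 -0.2345  0.05  ]
shaker side [0.5727 0.1958 0.065 ]
[[ 0.3771 -0.9262 -0.0007]
 [-0.9262 -0.3771  0.0012]
 [-0.0014  0.0001 -1.    ]] [ 0.2356 -0.5785  0.2915]
```

```bash
python3 -m inch '[[-232,-345,0,0,0,-1.185],[-232,-345,0,0,0,-1.185],[-232,-345,0,0,0,-1.185],[-232,-345,0,0,0,-1.185],[-232,-345,0,0,0,-1.185],[-232,-345,0,0,0,-1.185],[-232,-345,0,0,0,-1.185],[-232,-345,0,0,0,-1.185],[-232,-345,0,0,0,-1.185],[-232,-345,0,0,0,-1.185],[-232,-345,0,0,0,-1.185],[-232,-345,0,0,0,-1.185],[-232,-345,0,0,0,-1.185],[-232,-345,0,0,0,-1.185]]' 0.1 25
python3 - <<'E'
from h import *
np.set_printoptions(precision=4,suppress=True)
from scipy.spatial.transform import Rotation as R
s=env.sense();print(s["time"],s["eef_pos"],s["gripper_width"],s["contact_force"]);print(R.from_rotvec(s["orientation"]).as_matrix())
W=env.calibration("wrist");print(W)
cv2.imwrite("pics/w1.png",env.capture("wrist")[:,:,::-1])
print("expect top",proj(W,[.4675,-.234,.16]))
E
```

```text
time: 1.5
eef_pos: [0.4672, -0.2348, 0.2922]
orientation: [3.141, -0.002, -0.0]
contact_force: [-0.4, -0.4, 0.5]
gripper_width: 0.551
1.5 [ 0.4672 -0.2348  0.2922] 0.5512492990016054 [-0.4204 -0.4242  0.4688]
[[ 1.     -0.001  -0.0003]
 [-0.001  -1.     -0.0003]
 [-0.0003  0.0003 -1.    ]]
{'mtx': array([[275.6126,   0.    , 323.4156],
       [  0.    , 275.6126, 202.1772],
       [  0.    ,   0.    ,   1.    ]]), 'cam_to_world': array([[ 1.    ,  0.0009, -0.0001,  0.4682],
       [-0.0008,  0.9526,  0.3041, -0.1509],
       [ 0.0004, -0.3041,  0.9526,  0.3847],
       [ 0.    ,  0.    ,  0.    ,  1.    ]])}
expect top (np.float64(322.62001283916635), np.float64(214.64123002073842))
```

View pics/w1.png

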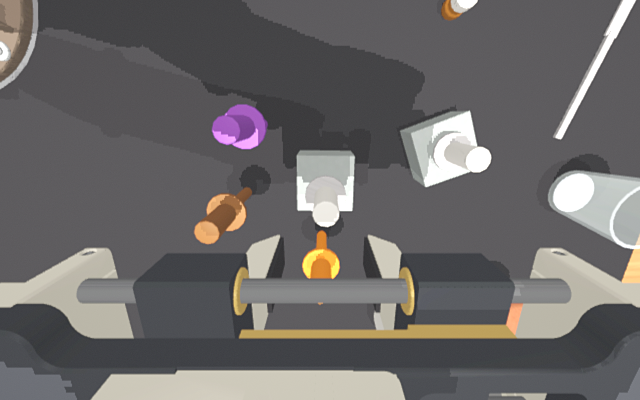

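Handle top is at wrist px (325,214) against the expected (322.6,214.6), about 2 mm apart. The fingers clear the neighbouring rods, so I'll descend.

```bash
python3 -m inch '[[1,-1,30,0,0,0],[1,-1,60,0,0,0],[1,-1,85,0,0,0],[1,-1,105,0,0,0],[1,-1,113,0,0,0],[1,-1,113,0,0,0],[1,-1,113,0,0,0]]' 0.1 25
python3 -m inch '[[0,0,0,0,0,0],[0,0,0,0,0,0],[0,0,0,0,0,0],[0,0,0,0,0,0],[0,0,0,0,0,0],[0,0,0,0,0,0]]' -1 40
python3 -m inch '[[0,0,-15,0,0,0],[0,0,-40,0,0,0],[0,0,-70,0,0,0],[0,0,-100,0,0,0],[0,0,-110,0,0,0],[0,0,-110,0,0,0],[0,0,-110,0,0,0]]'
python3 - <<'E'
from h import *
s=env.sense();T=env.calibration("top");S=env.calibration("side")
cv2.imwrite("pics/g.png",cv2.resize(env.capture("side")[150:350,300:520,::-1],None,fx=3,fy=3))
print(s["eef_pos"],s["gripper_width"]*92,s["contact_force"],s["torque"])
E
```

```text
time: 2.25
eef_pos: [0.4692, -0.2331, 0.18]
orientation: [3.141, 0.001, 0.001]
contact_force: [-0.5, 0.1, 0.5]
gripper_width: 0.547
time: 2.85
eef_pos: [0.469, -0.233, 0.1795]
orientation: [3.141, 0.001, 0.001]
contact_force: [0.1, -0.5, 3.1]
gripper_width: 0.258
time: 3.55
eef_pos: [0.4682, -0.2328, 0.2879]
orientation: [-3.141, -0.001, 0.003]
contact_force: [-0.2, 1.1, -1.7]
gripper_width: 0.255
[ 0.4681501  -0.232751    0.28794221] 23.458220005652404 [-0.18655007  1.08081599 -1.67394872] [-0.02651614 -0.06457694  0.00994709]
```

View pics/g.png

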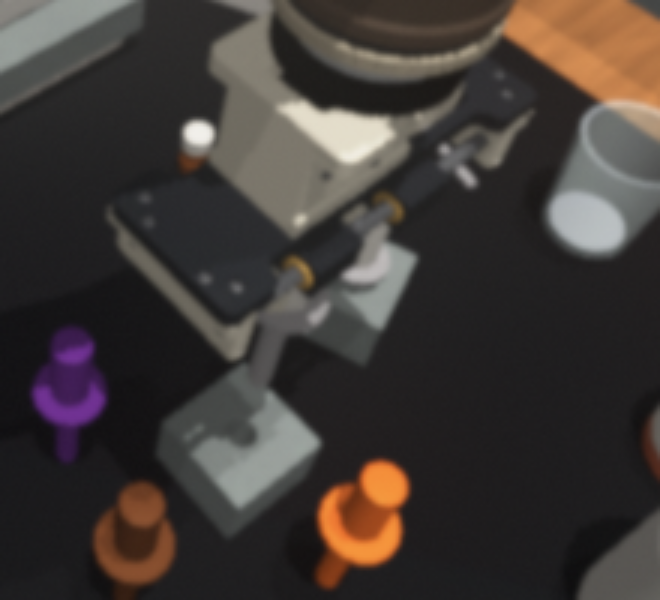

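```bash
python3 -m inch '[[0,0,-40,0,0,0],[30,-100,-67,0,0,0],[60,-200,-67,0,0,0],[80,-300,-67,0,0,0],[95,-380,-67,0,0,0],[103,-428,-67,0,0,0],[103,-428,-67,0,0,0],[103,-428,-67,0,0,0],[103,-428,-67,0,0,0],[103,-428,-67,0,0,0],[103,-428,-67,0,0,0],[103,-428,-67,0,0,0],[103,-428,-67,0,0,0],[103,-428,-67,0,0,0],[103,-428,-67,0,0,0]]'
python3 - <<'E'
from h import *
np.set_printoptions(precision=4,suppress=True)
s=env.sense();W=env.calibration("wrist");S=env.calibration("side")
w=env.capture("wrist");d=env.capture("side")
cv2.imwrite("pics/w2.png",w[:,:,::-1]);cv2.imwrite("pics/s2.png",d[:,:,::-1])
p=s["eef_pos"];print(s["time"],p,s["orientation"],s["gripper_width"]*92)
a=cv2.resize(w[60:360,120:520,::-1],None,fx=1,fy=1);b=cv2.resize(d[60:210,220:400,::-1],None,fx=2.2,fy=2)
cv2.imwrite("pics/m2.png",np.hstack([a,b]))
for dz in(.0195,.0735,.0795,.1695):print(dz,"side",proj(S,p-[0,0.001,dz]),"wrist",proj(W,p-[0,.001,dz]))
print("hole w",proj(W,[.5715,.1957,.125]),"side",proj(S,[.5715,.1957,.125]))
E
```

```text
time: 5.1
eef_pos: [0.5715, 0.1938, 0.3561]
orientation: [3.141, -0.002, -0.0]
contact_force: [0.1, 0.1, -1.6]
gripper_width: 0.254
5.1 [0.5715 0.1938 0.3561] [ 3.141  -0.0019 -0.0001] 23.324658987419113
0.0195 side (np.float64(287.5231841029212), np.float64(38.78084644687439)) wrist (np.float64(321.4824726692956), np.float64(299.5515375522844))
0.0735 side (np.float64(288.9019751239566), np.float64(64.32127591950598)) wrist (np.float64(321.9732796471604), np.float64(247.67941624482896))
0.0795 side (np.float64(289.04575078800076), np.float64(66.98454551684034)) wrist (np.float64(322.0113797039768), np.float64(243.65271968562877))
0.1695 side (np.float64(291.008065889014), np.float64(103.33405002904114)) wrist (np.float64(322.3931061793489), np.float64(203.30903483642237))
hole w (np.float64(322.5076312681979), np.float64(185.30438921822733)) side (np.float64(291.46514367512316), np.float64(124.25998513768266))
```

View pics/m2.png

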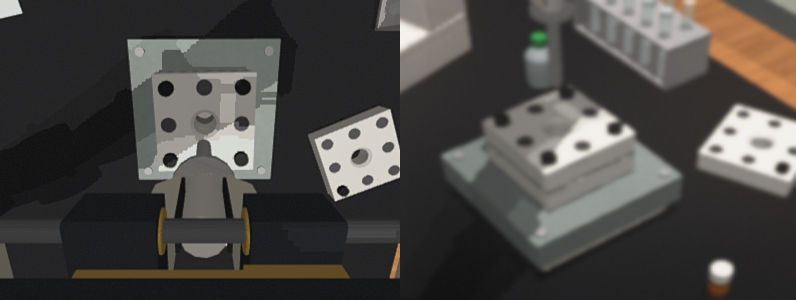

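The wrist view shows the rod upright, with its foot just short of the hole, the foot at about (324,202) and the hole at about (325,182). I'll zoom in to measure the relative offset.

```bash
python3 - <<'E'
import cv2,numpy as np
w=cv2.imread("pics/w2.png");s=cv2.imread("pics/s2.png")
a=cv2.resize(w[160:240,290:360],None,fx=6,fy=6,interpolation=cv2.INTER_CUBIC)
b=cv2.resize(s[55:155,255:325],None,fx=5,fy=4.8,interpolation=cv2.INTER_CUBIC)
cv2.imwrite("pics/m3.png",np.hstack([a,b]))
E
```

```text
(no output)
```

View pics/m3.png

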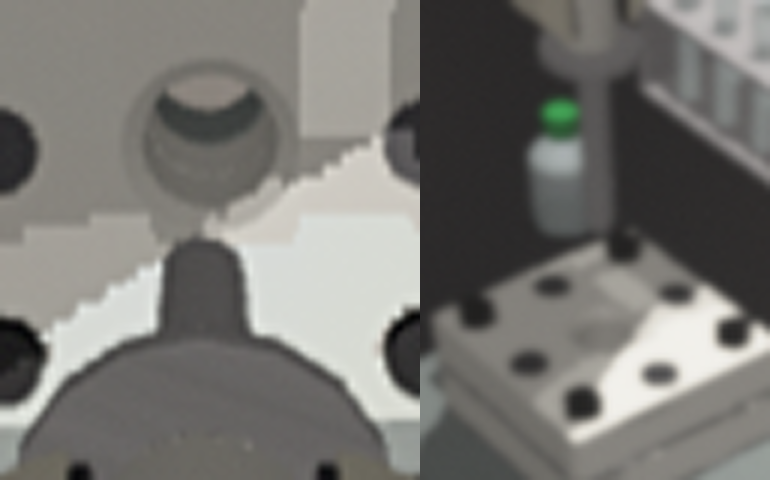

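The wrist view has the hole about 4–5 mm further along +y than the foot and about 1 mm along +x. The side view agrees. I'll correct, lower to just above the mouth and look once more.

```bash
python3 -m inch '[[1,-4,15,0,0,0],[1,-4,30,0,0,0],[1,-4,43,0,0,0],[1,-4,49,0,0,0],[1,-4,49,0,0,0],[1,-4,49,0,0,0],[1,-4,49,0,0,0]]'
python3 - <<'E'
from h import *
np.set_printoptions(precision=4,suppress=True)
s=env.sense();W=env.calibration("wrist");S=env.calibration("side")
w=env.capture("wrist");d=env.capture("side")
cv2.imwrite("pics/w3.png",w[:,:,::-1]);cv2.imwrite("pics/s3.png",d[:,:,::-1])
p=s["eef_pos"];print(s["time"],p)
print("foot",proj(W,p-[0,.001,.1695]),proj(S,p-[0,.001,.1695]),"hole",proj(W,[.5715,.1957,.125]),proj(S,[.5715,.1957,.125]))
a=cv2.resize(w[150:230,290:360,::-1],None,fx=6,fy=6,interpolation=cv2.INTER_CUBIC)
b=cv2.resize(d[75:155,255:325,::-1],None,fx=5,fy=6,interpolation=cv2.INTER_CUBIC)
cv2.imwrite("pics/m4.png",np.hstack([a,b]))
E
```

```text
time: 5.9
eef_pos: [0.5727, 0.1995, 0.3079]
orientation: [-3.141, -0.001, -0.002]
contact_force: [0.3, -0.6, -2.1]
gripper_width: 0.253
5.9 [0.5727 0.1995 0.3079]
foot (np.float64(322.2009129293789), np.float64(203.5102836210722)) (np.float64(290.9477056318294), np.float64(119.01804200012869)) hole (np.float64(321.13080889597245), np.float64(202.07955448039095)) (np.float64(291.46514367512316), np.float64(124.25998513768266))
```

View pics/m4.png

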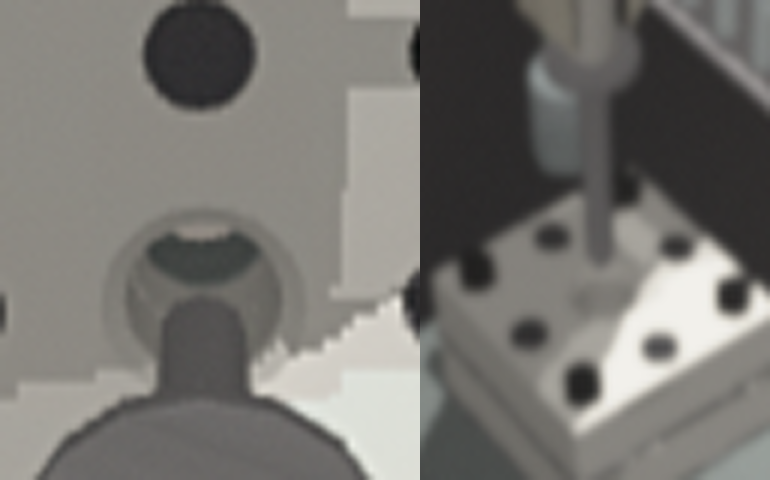

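Wrist: mouth centre at crop (203,307), tip at (203,319). Allowing for the foot's height above the mouth, it is about 2 mm too far in +y and aligned in x. I'll correct and insert, checking forces.

```bash
python3 -m inch '[[0,2,0,0,0,0],[0,2,8,0,0,0],[0,2,16,0,0,0],[0,2,24,0,0,0],[0,2,30,0,0,0],[0,2,30,0,0,0]]'
python3 -m inch '[[0,0,6,0,0,0],[0,0,12,0,0,0],[0,0,18,0,0,0],[0,0,24,0,0,0],[0,0,30,0,0,0],[0,0,30,0,0,0]]'
```

```text
time: 6.6
eef_pos: [0.5719, 0.197, 0.2758]
orientation: [3.141, 0.002, -0.003]
contact_force: [-0.5, -0.6, -1.3]
gripper_width: 0.256
time: 7.2
eef_pos: [0.572, 0.197, 0.2461]
orientation: [3.141, 0.002, -0.002]
contact_force: [-0.3, 0.2, -1.2]
gripper_width: 0.255
```

```bash
python3 -m inch '[[0,0,6,0,0,0],[0,0,12,0,0,0],[0,0,18,0,0,0],[0,0,24,0,0,0],[0,0,30,0,0,0],[0,0,34,0,0,0],[0,0,34,0,0,0]]'
python3 -m inch '[[0,0,2,0,0,0],[0,0,4,0,0,0],[0,0,5,0,0,0],[0,0,6,0,0,0],[0,0,6,0,0,0]]'
```

```text
time: 7.9
eef_pos: [0.5721, 0.1971, 0.2125]
orientation: [3.141, 0.001, -0.002]
contact_force: [0.3, -0.0, -1.6]
gripper_width: 0.255
time: 8.4
eef_pos: [0.5723, 0.1972, 0.2071]
orientation: [3.141, 0.001, -0.0]
contact_force: [-0.0, -0.4, -1.9]
gripper_width: 0.256
```

```bash
python3 -m inch '[[0,0,1,0,0,0],[0,0,2,0,0,0],[0,0,2,0,0,0]]'
python3 -m inch '[[0,0,1,0,0,0],[0,0,1,0,0,0]]'; python3 -m inch '[[0,0,0.5,0,0,0],[0,0,1,0,0,0]]'
```

```text
time: 8.7
eef_pos: [0.5723, 0.1972, 0.2051]
orientation: [3.141, 0.001, -0.0]
contact_force: [-0.1, -0.1, -0.6]
gripper_width: 0.258
time: 8.9
eef_pos: [0.5724, 0.1973, 0.2046]
orientation: [3.141, 0.001, 0.001]
contact_force: [-1.2, -0.8, 3.9]
gripper_width: 0.254
time: 9.1
eef_pos: [0.5724, 0.1973, 0.2046]
orientation: [3.141, 0.001, 0.001]
contact_force: [-6.0, -3.2, 18.2]
gripper_width: 0.256
```

Contact comes exactly at the expected height (0.2046 against 0.2045). I'll relieve the press, check the alignment and open.

```bash
python3 -m inch '[[0,0,-1.2,0,0,0],[0,0,-1.2,0,0,0]]'
python3 -m inch '[[0,0,0,0,0,0],[0,0,0,0,0,0],[0,0,0,0,0,0],[0,0,0,0,0,0],[0,0,0,0,0,0]]' 0.2
python3 -m inch '[[0,0,-10,0,0,0],[0,0,-30,0,0,0],[0,0,-60,0,0,0],[0,0,-100,0,0,0],[0,80,-140,0,0,0],[0,130,-140,0,0,0],[0,180,-140,0,0,0],[0,230,-140,0,0,0],[0,280,-140,0,0,0],[0,280,-140,0,0,0],[0,280,-140,0,0,0],[0,280,-140,0,0,0],[0,280,-140,0,0,0]]'
python3 - <<'E'
from h import *
s=env.sense();print(s["time"],s["eef_pos"],s["contact_force"])
t=env.capture("top");d=env.capture("side")
cv2.imwrite("pics/t5.png",t[:,:,::-1]);cv2.imwrite("pics/s5.png",d[:,:,::-1])
c=lambda i,x,y,w,h,k:cv2.resize(i[y:y+h,x:x+w,::-1],None,fx=k,fy=k,interpolation=cv2.INTER_CUBIC)
cv2.imwrite("pics/m5.png",np.hstack([c(t,175,125,100,100,4),c(d,250,90,100,100,4)]))
T=env.calibration("top");S=env.calibration("side")
for z in(.185,.131):print(z,"top",(np.array(proj(T,[.5715,.196,z]))-[175,125])*4,"side",(np.array(proj(S,[.5715,.196,z]))-[250,90])*4)
E
```

```text
time: 9.3
eef_pos: [0.5725, 0.1973, 0.2047]
orientation: [-3.141, -0.001, -0.001]
contact_force: [-0.8, -0.4, 4.1]
gripper_width: 0.255
time: 9.8
eef_pos: [0.5723, 0.1972, 0.2043]
orientation: [3.142, 0.002, -0.0]
contact_force: [0.5, -0.4, 0.0]
gripper_width: 0.59
time: 11.1
eef_pos: [0.5727, -0.0812, 0.345]
orientation: [-3.141, -0.004, -0.001]
contact_force: [0.5, 0.1, -0.2]
gripper_width: 0.602
11.1 [ 0.57268725 -0.08124759  0.34496542] [ 0.47326752  0.10558361 -0.21902108]
0.185 top [156.8775297  133.78121216] side [160.88649887  53.0274752 ]
0.131 top [176.74898879 158.24925848] side [165.12820415 128.81295025]
```

View pics/m5.png

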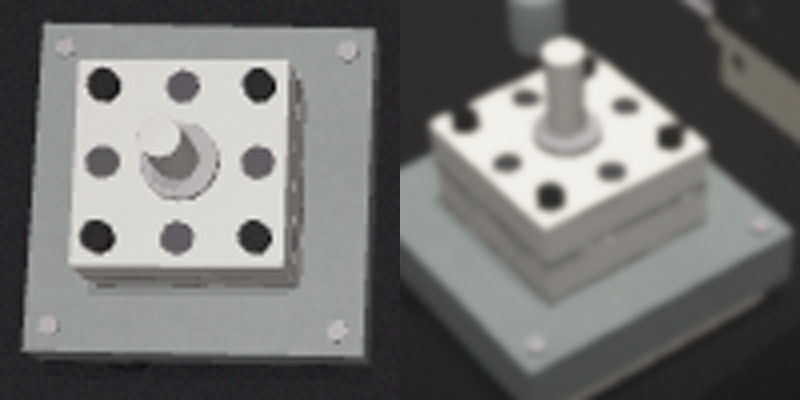

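The rod stands upright with its collar flat on the upper block. The handle top is at crop (160,134) against a predicted (157,134), and the block corners and caps are at the same pixels as at the start. The gripper is clear, so I'm handing in.

```bash
python3 -c "
from plant import env
print(env.close_job())"
```

```text
the job is handed in; nothing more can be done
None
```

The long rod is home in the shaker's socket through both blocks. I held it until its collar rested on the upper block, then let go, and handed the job in at about 11 s of the 42 s.

- **Collar contact:** it came at a tool height of 0.2046 m against 0.2045 m expected. The push reached about 18 N, and I eased it to about 4 N before opening.
- **Insertion:** no side contact showed on the way down. Side forces of up to 6 N appeared only once the collar was pressed on the block.
- **Final pictures:** the rod stands upright with its collar flush. The upper block's corners and caps are at the same pixels as at the start, so the stack looks undisturbed over the middle of the shaker. The lower block's outline also looks unchanged, though it is mostly hidden. The arm is well clear and reads no contact.
- **Disagreements:** the wrist camera differed from the other two by about 2 mm, so I used a compromise offset, which fitted within the hole's clearance.

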